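Seat the probe and set the coolant valve two turns open

TASK

Get the cooling block ready for the next test: lift the probe with the tall round grip out of its parking rack and drop it, shaft down, fully into the narrow well of the cooling block, and let go of it. Then take the upright crank handle of the coolant valve's wheel, wind it clockwise until the valve is shut against its stop, and back it off exactly two full turns. Finish still gripping that handle there, because the sprung wheel would creep shut if let go, and leave everything else where it stands.

Things in the scene. Friction and masses are not known exactly. Their poses are not given: they have to be found in the camera images.
- probe: Loose temperature probe, 0.09 kg, standing upright in one of the rack's two holes. Plain round black grip, 22 mm diameter and 45 mm tall, on a steel shaft of 10 mm diameter, 90 mm long, with a chamfered foot. The origin is at the middle of the grip, 112.5 mm above the foot; z points up along the shaft. In the rack its foot is 40 mm below the rack's top face.
- probe_foot (a point): Centre of the foot end of the probe's shaft.
- rack: Fixed white plastic parking rack, 160 x 60 mm and 50 mm tall, origin at the centre of its underside, long side along its x axis. Two 12 mm holes, 40 mm deep, at x = -45 and +45 mm; the probe stands in either, the plug in the other.
- well_mouth (a point): Centre of the mouth of the well, on the top face of the fixed aluminium cooling block (70 x 70 mm, 60 mm tall, square to this frame; two brass stubs with copper pipes stand out to 72 mm from the centre on its +x side). z points up out of the well. The well is 14 mm in diameter and 50 mm deep, closed at the bottom, with a 2 mm chamfer. Fully seated, the probe's foot is 50 mm below the mouth and the middle of its grip 62.5 mm above it.
- valve_hub (a point): Fixed point on the vertical axis of the valve wheel, at the height of the middle of the crank handle (121 mm above the bench). The x axis of this frame points from the axis to where the crank handle stands when the valve is shut at its stop. The steel wheel (rim 112 mm outer diameter, three spokes) lies level with its rim top 92 mm above the bench, on a brass valve body with pipes to both sides (frame y) out to 75 mm.
- crank_handle: Upright crank handle on the wheel's rim: black round sleeve, 21 mm diameter, 50 mm tall, free to spin on its own pin, so that a gripper can keep its heading while it goes round. Origin at the middle of the sleeve, 50 mm from the wheel's axis. The sleeve's lower end is 96 mm above the bench, just above a steel boss (top 95 mm). z up; its own yaw means nothing.
- valve (a joint): Angle of the valve wheel in rad: 0 is shut, at the hard stop; grows as it opens, anticlockwise seen from above; one turn is 6.283; it starts about 0.35 to 0.9 turn open; upper end 18.85. Turning it takes about 0.07 N m of friction (1.5 N at the handle) plus, when opening, a closing spring of 0.01 N m per rad (2.5 N at the handle at two turns). Past about 1.1 turns the spring beats the friction and the wheel creeps shut if let go.
- plug: Bystander, loose: steel plug in the rack's other hole, shaft 10 mm, flat round head 40 mm diameter and 12 mm thick, 74 mm tall, origin at its foot. Leave it.
- weight: Bystander, loose: steel disc weight, 64 mm diameter, 38 mm tall with its small knob, on the bench. Leave it.
- jar: Bystander, loose: amber glass jar, 54 mm diameter, 70 mm tall, on the bench. Leave it.
Things that resemble listed ones, but are neither listed nor needed, are in the scene too. Leave any blue or brown look-alike of the part that bears well_mouth alone.

How it is judged:
By the outcome, as a careful person would: the job done as asked, in the order asked, and still so for the second after the job is handed in, while the arm keeps its last pose, push and grip.
It also fails if it takes over 72 s, if anything falls off the work surface, if the arm or the gripper's body presses on something with over 40 N, if the wrist force passes 120 N, or if a joint passes its speed limit or range.

ROBOT

A 6-joint arm with a two-finger parallel gripper is mounted at the origin on the work surface. World frame = base frame: x ahead of the robot, y to its left, z up, the work surface at z = 0. Lengths are in mm, angles in rad, forces in N, time in s.
With the tool pointing down it reaches from about 350 to 875 mm from the base axis. Payload 4.2 kg.
Tool frame: the origin (TCP) lies midway between the tips of the shut fingers; the grasp point (between the pads) lies 19 mm behind it; z points along the fingers, y is the direction in which the jaws open and shut (so a half turn about z gives the same grasp; the last joint's range is limited). The gripper opens to 85 mm and grips with 20 to 120 N. Pads are 22 mm wide; open, the fingers measure 114 mm over their backs; the gripper's body (76 mm by 85 mm) begins 54 mm behind the grasp point. The pads swing forward as they close: fully open they stand 13 mm farther back than shut.
Start: joints at [1.554, 0.385, 0.008, 0, -1.194, -0.259], TCP at [170.166, 601.367, 231.312] pointing down, gripper open.
Joint ranges: [-3.14, 3.14], [-1.21, 2.06], [-1.07, 1.41], [-3.16, 2.05], [-2.99, -0.16], [-3.1, 3.1]. Speed limits (rad/s): [2.79, 2.79, 3.14, 3.14, 3.14, 3.14].

INTERFACE

Orientations are given as a unit quaternion [x, y, z, w].
In Python, from bench import arm gives the robot as it stands. The module is installed in compiled form; this text tells all that it offers.
- The arm moves only by the tool drive_tool, never from a script. Its argument "moves" is a list that holds one entry, the list of rows, each a list of 7 numbers: the opening, from 0 (shut) to 1 (fully open), then the shift along the tool's x, y, z in m, then the turn, a rotation vector about the tool's x, y, z in rad. In form: [[[hand, dx, dy, dz, wx, wy, wz], ...]]. A call has 1 to 20 rows; each row shifts and turns the pose as measured when the row begins, along the tool's axes as they then stand; what a row does not reach is not made up. A row lasts 1/10 s, in which the tool goes at most 50 mm and 8.59 degrees, less where a joint would pass 70% of its speed; a pose out of reach is approached as far as the arm can. A call with a gripper value outside its range is refused whole. The fingers move at their own pace and stop on an object; the grip force is fixed at half the most. Time passes only in rows, so rows that do not move let the fingers close. It gives the time, the measured TCP pose, the force and the opening at its end, in the units of the state.
- arm.read_state(): the state, without advancing time (a new reading comes with each control period).
- arm.get_image(name): name is "side" or "top" or "wrist"; returns (picture, depth): 384x512x3 uint8, red, green, blue; 384x512 float32, mm along the optical axis (not along the pixel's ray), 0 where there is no reading.
- arm.camera_params(name): a dict with "fov_y" (degrees; the focal length in pixels is half the picture's height over the tangent of half this angle, whatever the lens; pixels are square), "cx", "cy" (the principal point, pixels), "k1" (the pictures are not rectified: a ray, as slopes to the right and down, at radius r is drawn at 1 + k1 r^2 times it, then the intrinsics apply), "world_from_camera" (4x4, takes a point from camera to world coordinates); the wrist camera has in their place "T_tool_cam" (4x4, takes a point from camera to tool coordinates, whose origin is the TCP and whose axes are the flange's). Camera axes: x right, y down, z forward; pixel columns grow to the right and rows downward; lengths in mm; the calibration is good to about 2 mm. A picture is of the moment at which its call begins: read the wrist's pose just before it. camera_params takes no time and is no camera call.
- arm.job_done(): hands the job in, once; it reports no verdict.
The state is a dict: "clock": time; "joints": joint angles; "joint_vel": joint speeds; "joint_efforts": joint torques, N m; "position": TCP position; "ee_rot": TCP orientation; "contact_force": force on the tool from outside, world axes, zero at the start; "wrist_torque": the same for the moment, N m; "gripper_width": finger opening in mm.
Only numpy, scipy, OpenCV 4.12 (cv2) and the standard library are available. Lean on these libraries where they do the work, as an engineer would, in place of code of your own. Each camera call takes 0.05 s, during which the arm holds its last target.

## Working session

There is one attempt and no reset: what is moved stays moved. The work goes in short steps, Python scripts to look and compute and a tool call to move; the robot and the scene stay as the last step left them, time stands still between calls to the robot, and variables do not carry over. Pictures are saved under pics/ and viewed, and the job is handed in when it is done.

Besides the shell and the picture viewer there is one more tool, called after "Request:" in YAML: its name, and indented under it one key for each argument. drive_tool: Moves the arm, as the interface text tells. Its arguments: {"type":"object","properties":{"moves":{"type":"array","items":{"type":"array","items":{"type":"array","items":{"type":"number"}}}}},"required":["moves"]}

```bash
mkdir -p pics
cat > h.py <<'E'
import numpy as np, cv2, pickle
from bench import arm
np.set_printoptions(precision=4,suppress=True)
from scipy.spatial.transform import Rotation as R
def grab(name,tag):
    s=arm.read_state(); im,d=arm.get_image(name); p=arm.camera_params(name)
    pickle.dump((s,im,d,p),open(f'pics/{tag}.pkl','wb'))
    cv2.imwrite(f'pics/{tag}.png',im[:,:,::-1]); return s,im,d,p
def load(tag): return pickle.load(open(f'pics/{tag}.pkl','rb'))
def T(s,p):
    if 'world_from_camera' in p: return np.array(p['world_from_camera'])
    M=np.eye(4); M[:3,:3]=R.from_quat(s['ee_rot']).as_matrix(); M[:3,3]=s['position']
    return M@np.array(p['T_tool_cam'])
def rays(uv,s,p):
    f=192/np.tan(np.radians(p['fov_y'])/2)
    K=np.array([[f,0,p['cx']],[0,f,p['cy']],[0,0,1]])
    q=cv2.undistortPoints(np.array(uv,float).reshape(-1,1,2),K,np.array([p['k1'],0,0,0,0.]),None,None).reshape(-1,2)
    M=T(s,p); d=np.c_[q,np.ones(len(q))]@M[:3,:3].T
    return M[:3,3],d
def onz(uv,z,s,p):
    o,d=rays(uv,s,p); return o+d*((z-o[2])/d[:,2])[:,None]
def cloud(s,d,p):
    h,w=d.shape; uv=np.stack(np.meshgrid(np.arange(w),np.arange(h)),-1).reshape(-1,2)
    o,r=rays(uv,s,p); return (o+r*d.reshape(-1,1)).reshape(h,w,3)
E
python3 - <<'E'
from h import *
print(arm.read_state())
for n in ['side','top','wrist']:
    s,im,d,p=grab(n,n+'0'); print(n,p)
E
```

```text
{'clock': 0.0, 'joints': array([ 1.5536,  0.3856,  0.0066, -0.0005, -1.194 , -0.2586]), 'joint_vel': array([0.0001, 0.0015, 0.0009, 0.0012, 0.0003, 0.0001]), 'joint_efforts': array([ -0.0002, -39.2292,  18.8403,   4.186 ,  -0.0046,   0.    ]), 'position': array([170.0263, 600.8187, 230.215 ]), 'ee_rot': array([ 0.9905, -0.1376, -0.0001,  0.0011]), 'contact_force': array([ 0.078 , -0.3118, -0.2081]), 'wrist_torque': array([ 0.0297, -0.0014,  0.039 ]), 'gripper_width': 85.4635650289507}
side {'fov_y': 43.90234551899931, 'cx': 251.37764193698231, 'cy': 196.49614620950058, 'k1': -0.014199173733273292, 'world_from_camera': array([[ -0.851 ,  -0.3631,   0.3793, 190.7916],
       [ -0.525 ,   0.6024,  -0.6012, 561.8039],
       [ -0.0102,  -0.7108,  -0.7033, 782.6697],
       [  0.    ,   0.    ,   0.    ,   1.    ]])}
top {'fov_y': 53.28368190984983, 'cx': 257.2977009065599, 'cy': 193.3204743000319, 'k1': -0.10101772098064174, 'world_from_camera': array([[  0.0096,  -0.9961,   0.0876, 505.5575],
       [ -0.9997,  -0.0117,  -0.0234,  13.6018],
       [  0.0243,  -0.0874,  -0.9959, 930.3547],
       [  0.    ,   0.    ,   0.    ,   1.    ]])}
wrist {'fov_y': 61.94188208936789, 'cx': 253.948495808452, 'cy': 186.41992672373905, 'k1': -0.09244029220723532, 'T_tool_cam': array([[   0.0013,   -0.9471,   -0.321 ,   82.5203],
       [   1.    ,    0.0011,    0.0008,    0.4281],
       [  -0.0004,   -0.321 ,    0.9471, -143.3889],
       [   0.    ,    0.    ,    0.    ,    1.    ]])}
```

View pics/top0.png

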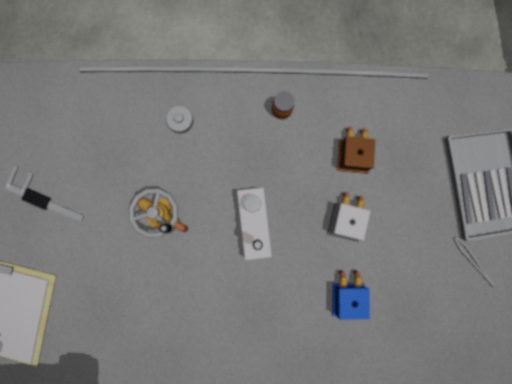

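View pics/side0.png

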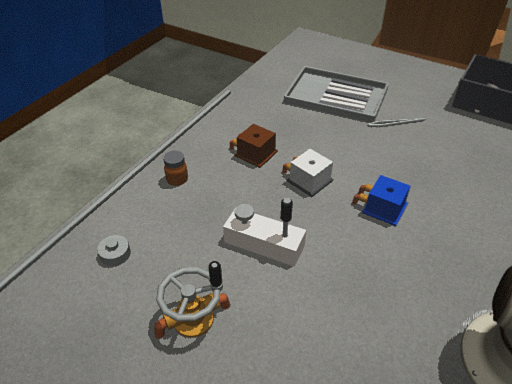

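View pics/wrist0.png

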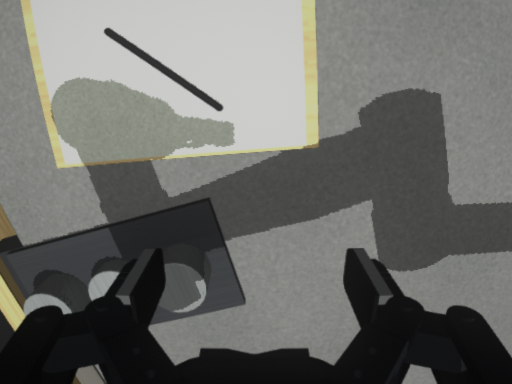

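Run:
```python
from h import *
for t in ['top0','side0']:
    s,im,d,p=load(t)
    big=cv2.resize(im,None,fx=4,fy=4,interpolation=cv2.INTER_CUBIC)
    if t=='top0':
        a=big[170*4:280*4,120*4:320*4]; b=big[180*4:270*4,320*4:390*4]
    else:
        a=big[190*4:340*4,150*4:310*4]; b=big[140*4:200*4,270*4:345*4]
    cv2.imwrite(f'pics/{t}_a.png',cv2.convertScaleAbs(a[:600,:800,::-1],alpha=1.5)); cv2.imwrite(f'pics/{t}_b.png',cv2.convertScaleAbs(b[:,:,::-1],alpha=1.3))
    C=cloud(s,d,p)
    pts={'top0':[(352,222),(345,215),(258,245),(252,203),(165,228),(153,212),(283,100)],'side0':[(312,162),(302,170),(286,202),(215,267),(189,290)]}[t]
    for u,v in pts: print(t,(u,v),C[v,u],im[v,u])
```

```text
top0 (352, 222) [ 518.8929 -231.813    35.6362] [59 58 59]
top0 (345, 215) [ 534.5084 -209.0448   59.3785] [174 172 174]
top0 (258, 245) [469.0128  -7.1662 148.9412] [159 160 163]
top0 (252, 203) [558.4808   5.2609  82.0023] [158 160 162]
top0 (165, 228) [501.2006 183.4133 144.9059] [117 118 120]
top0 (153, 212) [535.3229 221.0271  97.1392] [148 151 152]
top0 (283, 100) [799.9655 -64.3125  69.6587] [107 108 114]
side0 (312, 162) [ 521.436  -229.7408   56.3059] [78 79 77]
side0 (302, 170) [ 528.2894 -192.261    56.695 ] [84 81 82]
side0 (286, 202) [468.46     1.2475 151.381 ] [163 169 164]
side0 (215, 267) [498.6754 189.7835 145.9486] [58 62 58]
side0 (189, 290) [533.5622 223.4581  95.0695] [154 154 151]
```

View pics/top0_a.png

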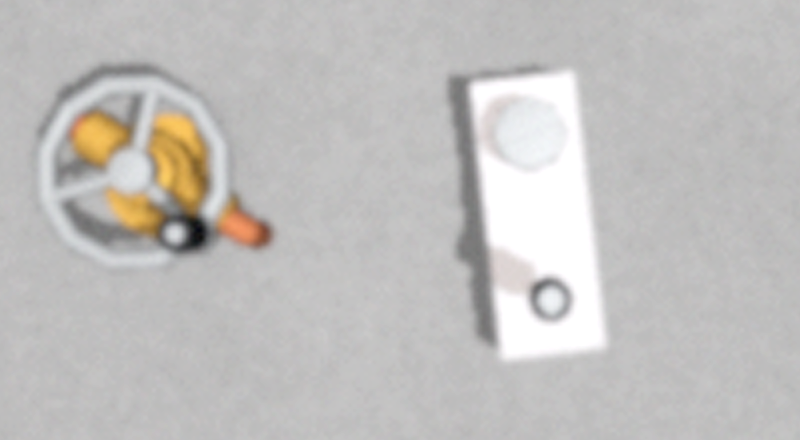

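View pics/top0_b.png

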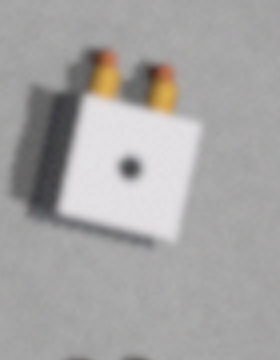

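View pics/side0_a.png

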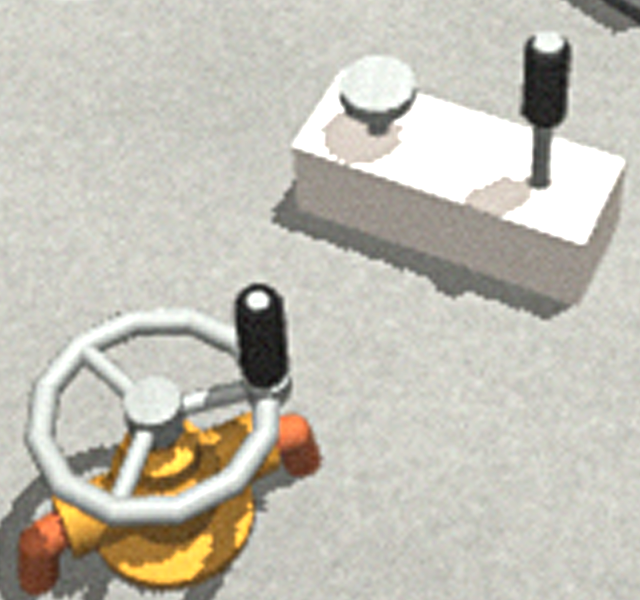

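View pics/side0_b.png

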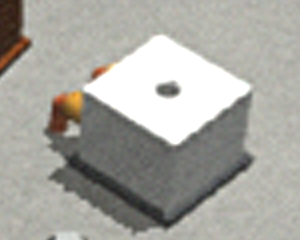

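Run:
```python
from h import *
P={'probe':(145,(257.6,244.8),(286.6,200.7)),'handle':(146,(165.1,228.1),(214.9,264.5)),'well':(60,(352.2,221.8),(311.9,162.0)),'hub':(97,(152.9,212.4),(188.4,289.2)),'plug':(84,(252,203),(244,211.5))}
ts=load('top0');ss=load('side0')
for k,(z,a,b) in P.items():
    o1,d1=rays([a],ts[0],ts[3]);o2,d2=rays([b],ss[0],ss[3])
    d1,d2=d1[0],d2[0]
    x=np.linalg.lstsq(np.c_[d1,-d2],o2-o1,rcond=None)[0]
    p1=o1+d1*x[0];p2=o2+d2*x[1]
    print(k,onz([a],z,ts[0],ts[3]),onz([b],z,ss[0],ss[3]),(p1+p2)/2,p1-p2)
# block corners top
c=np.array([(84,97),(201,124),(175,240),(60,211)])/4+[319.6,179.6]
print(onz(c,60,ts[0],ts[3]))
# rack
c=np.array([(470,83),(575,72),(606,345),(501,360)])/4+[119.6,169.6]
print(onz(c,50,ts[0],ts[3]))
# pipe
c=np.array([(80,128),(262,238)])/4+[119.6,169.6]; print(onz(c,30,ts[0],ts[3]))
s=arm.read_state();print(R.from_quat(s['ee_rot']).as_matrix(),s['clock'])
```

```text
probe [[469.2279  -6.4507 145.    ]] [[471.9547  -8.0242 145.    ]] [470.0567  -5.9868 147.7614] [-1.3982 -0.7847  0.0847]
handle [[501.0058 182.9658 146.    ]] [[501.7318 185.6658 146.    ]] [501.8483 183.9662 143.9018] [-1.7107 -1.048  -0.2164]
well [[ 518.9916 -225.6025   60.    ]] [[ 519.9532 -225.5956   60.    ]] [ 519.3508 -225.2354   60.5623] [-0.7372 -0.3982  0.0981]
hub [[534.4533 221.2549  97.    ]] [[534.4642 223.6361  97.    ]] [535.0647 222.1963  94.6507] [-1.053  -0.6618 -0.2014]
plug [[558.3562   5.2805  84.    ]] [[557.7618   8.9109  84.    ]] [559.1702   5.583   80.1922] [-1.149  -0.6805 -0.065 ]
[[ 560.0564 -198.8129   60.    ]
 [ 545.0852 -267.484    60.    ]
 [ 478.3153 -251.4261   60.    ]
 [ 494.6337 -184.4528   60.    ]]
[[589.3445  39.667   50.    ]
 [596.4589 -20.9268  50.    ]
 [439.9225 -39.9811  50.    ]
 [430.9478  19.8863  50.    ]]
[[561.8568 270.5003  30.    ]
 [498.6343 160.8612  30.    ]]
[[ 0.9622 -0.2724 -0.0004]
 [-0.2724 -0.9622 -0.0016]
 [ 0.0001  0.0016 -1.    ]] 0.15
```

Request:
drive_tool:
  moves:
    - [[1, 0.0303, 0.0335, 0, 0, 0, 0], [1, 0.0303, 0.0335, 0, 0, 0, 0], [1, 0.0303, 0.0335, 0, 0, 0, 0], [1, 0.0303, 0.0335, 0, 0, 0, 0], [1, 0.0303, 0.0335, 0, 0, 0, 0], [1, 0.0303, 0.0335, 0, 0, 0, 0], [1, 0.0303, 0.0335, 0, 0, 0, 0], [1, 0.0303, 0.0335, 0, 0, 0, 0], [1, 0.0303, 0.0335, 0, 0, 0, 0], [1, 0.0303, 0.0335, 0, 0, 0, 0], [1, 0.0303, 0.0335, 0, 0, 0, 0], [1, 0.0303, 0.0335, 0, 0, 0, 0], [1, 0.0303, 0.0335, 0, 0, 0, 0], [1, 0.0303, 0.0335, 0, 0, 0, 0], [1, 0.0303, 0.0335, 0, 0, 0, 0], [1, 0, 0, 0, 0, 0, 0]]

```text
clock: 1.75
position: [479.1, -30.5, 229.0]
ee_rot: [0.991, -0.135, 0.001, 0.002]
contact_force: [-0.7, 0.4, 0.1]
gripper_width: 85.6
```

```bash
cat >> h.py <<'E'
def togo(w,s=None):
    s=s or arm.read_state(); M=R.from_quat(s['ee_rot']).as_matrix()
    print('pos',s['position'],'t',s['clock'],'Ft',s['contact_force'],'w',s['gripper_width'],'tilt',M[:,2]); print('tool delta',M.T@(np.array(w)-s['position'])/1000)
E
python3 - <<'E'
from h import *
togo([470.3,-6.6,230]); grab('wrist','w1')
E
```

```text
pos [479.1317 -30.4563 229.036 ] t 1.75 Ft [-0.7078  0.3667  0.0987] w 85.6324231351915 tilt [ 0.0003 -0.005  -1.    ]
tool delta [-0.0149 -0.0206 -0.0011]
```

View pics/w1.png

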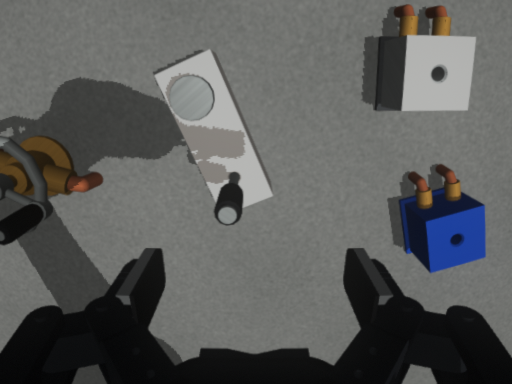

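Run:
```python
from h import *
s,im,d,p=load('w1')
print(onz([(229,214.5)],145,s,p),onz([(438.5,73.5)],60,s,p),onz([(190,97)],84,s,p))
b=cv2.resize(im[190:240,200:260],None,fx=8,fy=8,interpolation=cv2.INTER_CUBIC);cv2.imwrite('pics/w1c.png',b[:,:,::-1])
b=cv2.resize(im[50:95,415:465],None,fx=8,fy=8,interpolation=cv2.INTER_CUBIC);cv2.imwrite('pics/w1d.png',b[:,:,::-1])
```

```text
[[467.2951  -8.2039 145.    ]] [[ 519.6009 -227.7301   60.    ]] [[559.2363   4.3004  84.    ]]
```

View pics/w1c.png

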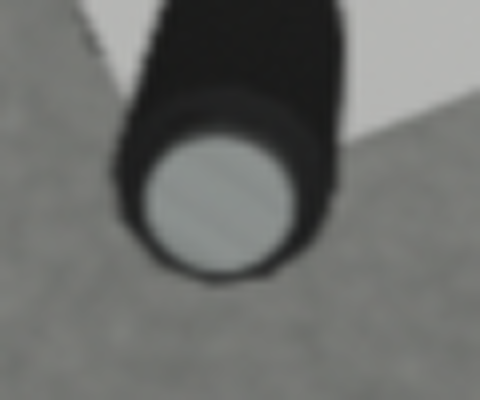

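View pics/w1d.png

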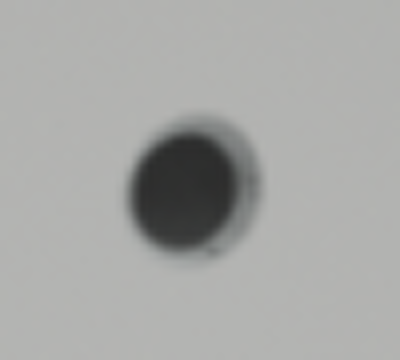

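Run:
```python
from h import *
s,im,d,p=load('w1')
print(onz([(227.1,214.9)],145,s,p),onz([(438.9,73)],60,s,p))
togo([469,-6.5,230])
```

```text
[[467.3653  -6.6861 145.    ]] [[ 519.9742 -228.193    60.    ]]
pos [478.2287 -28.9678 228.9498] t 1.8 Ft [-0.5803 -0.1961 -0.0813] w 85.47766643696569 tilt [-0.0002 -0.0044 -1.    ]
tool delta [-0.0149 -0.0192 -0.0011]
```

Request:
drive_tool:
  moves:
    - [[1, -0.0149, -0.0192, 0, 0, 0, 0], [1, 0, 0, 0, 0, 0, 0], [1, 0, 0, 0, 0, 0, 0]]

```text
clock: 2.1
position: [467.7, -5.6, 228.1]
ee_rot: [0.991, -0.135, -0.001, 0.002]
contact_force: [0.2, -0.0, 0.2]
gripper_width: 85.3
```

Run:
```python
from h import *
s,im,d,p=grab('wrist','w2')
togo([468.8,-6.5,105])
b=cv2.resize(im,None,fx=1.5,fy=1.5,interpolation=cv2.INTER_CUBIC);cv2.imwrite('pics/w2c.png',b[:,:,::-1])
m=(im.min(2)>120).astype(np.uint8)
m[:150]=0;m[330:]=0
n,l,st,c=cv2.connectedComponentsWithStats(m)
for i in range(1,n):
    if st[i,4]>60: print(st[i],c[i],onz([c[i]],145,s,p))
```

```text
pos [467.6637  -5.6112 228.0832] t 2.15 Ft [-1.492   0.296   0.1311] w 85.39675691601387 tilt [-0.0022 -0.0042 -1.    ]
tool delta [ 0.0015 -0.      0.1231]
[ 219  150   75   51 1721] [257.5561 166.5015] [[487.0547 -14.6951 145.    ]]
```

View pics/w2c.png

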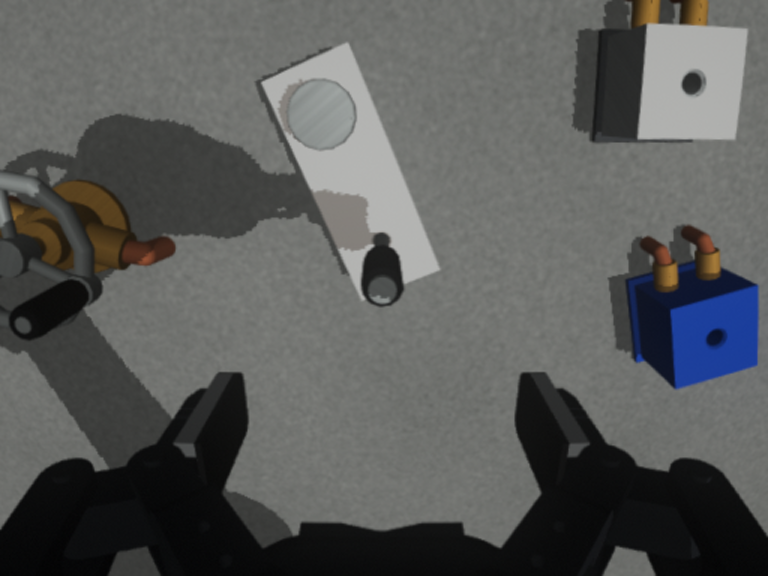

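Run:
```python
from h import *
s,im,d,p=load('w2')
print(onz([(254.5,193)],145,s,p),onz([(461.8,55)],60,s,p))
```

```text
[[467.7528  -7.0713 145.    ]] [[ 519.8894 -227.8035   60.    ]]
```

Request:
drive_tool:
  moves:
    - [[1, 0.001, 0, 0.03, 0, 0, 0], [1, 0, 0, 0.03, 0, 0, 0], [1, 0, 0, 0.03, 0, 0, 0], [1, 0, 0, 0.015, 0, 0, 0], [1, 0, 0, 0.01, 0, 0, 0], [1, 0, 0, 0, 0, 0, 0]]

```text
clock: 2.75
position: [470.6, -4.0, 111.6]
ee_rot: [0.991, -0.132, 0.003, 0.001]
contact_force: [-0.1, -0.0, 0.4]
gripper_width: 85.2
```

```bash
cat >> h.py <<'E'
def plan(w,psi=None):
    s=arm.read_state(); M=R.from_quat(s['ee_rot']).as_matrix()
    yaw=np.arctan2(M[1,0],M[0,0]) if psi is None else psi
    G=np.array([[np.cos(yaw),np.sin(yaw),0],[np.sin(yaw),-np.cos(yaw),0],[0,0,-1]])
    print('t',s['clock'],'pos',s['position'],'F',s['contact_force'],'w',s['gripper_width'],'yaw',yaw)
    print('d',M.T@(np.array(w)-s['position'])/1000,'rot',R.from_matrix(M.T@G).as_rotvec())
E
python3 - <<'E'
from h import *
plan([468.5,-6.5,105],-0.2724)
E
```

```text
t 2.75 pos [470.6259  -3.965  111.61  ] F [-0.1424 -0.0116  0.4338] w 85.16203013466983 yaw -0.2724
d [-0.0014  0.003   0.0066] rot [ 0.0014 -0.0054  0.0086]
```

Request:
drive_tool:
  moves:
    - [[1, -0.0014, 0.003, 0.0066, 0.0014, -0.0054, 0.0086], [1, 0, 0, 0, 0, 0, 0], [1, 0, 0, 0, 0, 0, 0]]

```text
clock: 3.05
position: [470.0, -6.2, 106.4]
ee_rot: [0.991, -0.136, 0.002, -0.001]
contact_force: [0.2, 0.4, -0.2]
gripper_width: 85.5
```

Run:
```python
from h import *
plan([468.5,-6.5,105],-0.2724)
```

```text
t 3.05 pos [469.9663  -6.1636 106.3805] F [ 0.185   0.4424 -0.1681] w 85.4615032345101 yaw -0.2724
d [-0.0013  0.0007  0.0014] rot [-0.0019 -0.0031  0.0004]
```

Close on the probe.

Request:
drive_tool:
  moves:
    - [[0.6, -0.001, 0.0004, 0.001, 0, -0.003, 0], [0.4, 0, 0, 0, 0, 0, 0], [0.2, 0, 0, 0, 0, 0, 0], [0, 0, 0, 0, 0, 0, 0], [0, 0, 0, 0, 0, 0, 0], [0, 0, 0, 0, 0, 0, 0], [0, 0, 0, 0, 0, 0, 0]]

```text
clock: 3.75
position: [469.9, -6.2, 107.3]
ee_rot: [0.991, -0.135, 0.002, -0.002]
contact_force: [0.7, -0.6, -0.1]
gripper_width: 20.2
```

Run:
```python
from h import *
plan([468.5,-6.5,105],-0.2724)
```

```text
t 3.75 pos [469.8744  -6.1858 107.281 ] F [ 0.7081 -0.6225 -0.1234] w 20.16070228186469 yaw -0.2724
d [-0.0012  0.0007  0.0023] rot [-0.0039 -0.0034  0.0006]
```

Request:
drive_tool:
  moves:
    - [[0, 0, 0, -0.01, 0, 0, 0], [0, 0, 0, -0.02, 0, 0, 0], [0, 0, 0, -0.02, 0, 0, 0], [0, 0, 0, -0.02, 0, 0, 0], [0, 0, 0, -0.015, 0, 0, 0], [0, 0, 0, 0, 0, 0, 0]]

```text
clock: 4.35
position: [469.7, -6.2, 197.1]
ee_rot: [0.991, -0.136, 0.002, -0.002]
contact_force: [0.4, 0.1, -1.8]
gripper_width: 20.5
```

Run:
```python
from h import *
plan([518,-220,187],-0.2724)
s,im,d,p=grab('side','s3'); grab('wrist','w3')
b=cv2.resize(im[150:290,200:360],None,fx=4,fy=4);cv2.imwrite('pics/s3c.png',b[:,:,::-1])
```

```text
t 4.35 pos [469.746   -6.1977 197.0779] F [ 0.4156  0.1028 -1.7901] w 20.509631732809243 yaw -0.2724
d [0.1039 0.193  0.0096] rot [-0.0046 -0.0041  0.0005]
```

View pics/s3.png

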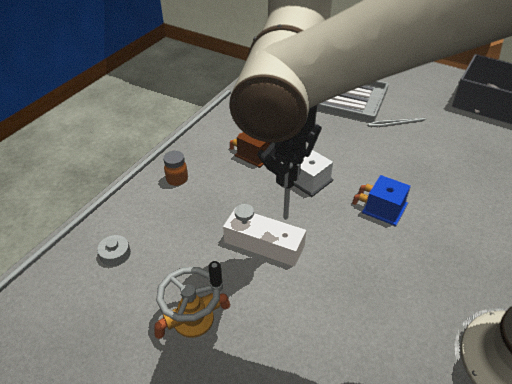

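View pics/w3.png

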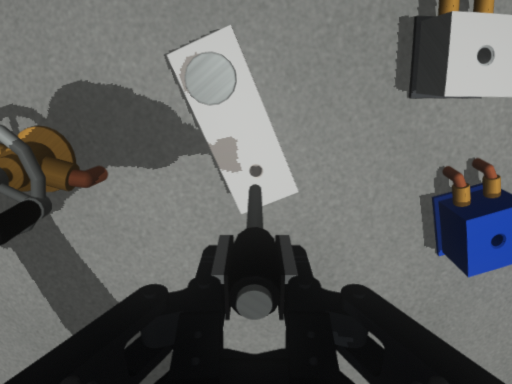

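Run:
```python
from h import *
s,im,d,p=load('w3')
b=cv2.resize(im[150:320,215:300],None,fx=5,fy=5,interpolation=cv2.INTER_CUBIC);cv2.imwrite('pics/w3c.png',cv2.convertScaleAbs(b[:600,:,::-1],alpha=1.5))
print('foot',onz([(255,187)],100,s,p),'cap',onz([(254.5,301)],235,s,p),'hole',onz([(256,171)],50,s,p),'well',onz([(485.5,55)],60,s,p))
```

```text
foot [[469.8107  -7.6092 100.    ]] cap [[467.8209  -6.921  235.    ]] hole [[468.5462  -8.2113  50.    ]] well [[ 519.7375 -228.2134   60.    ]]
```

View pics/w3c.png

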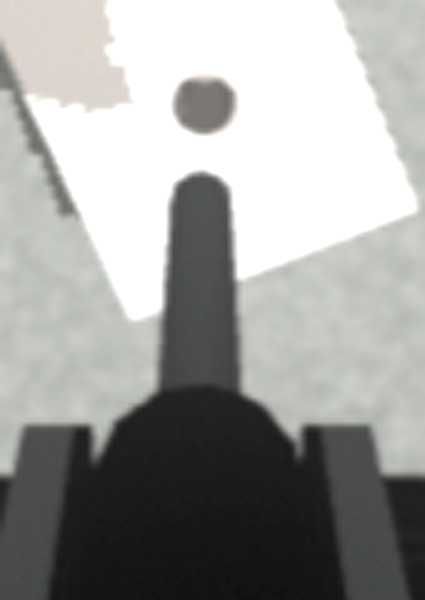

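View pics/s3c.png

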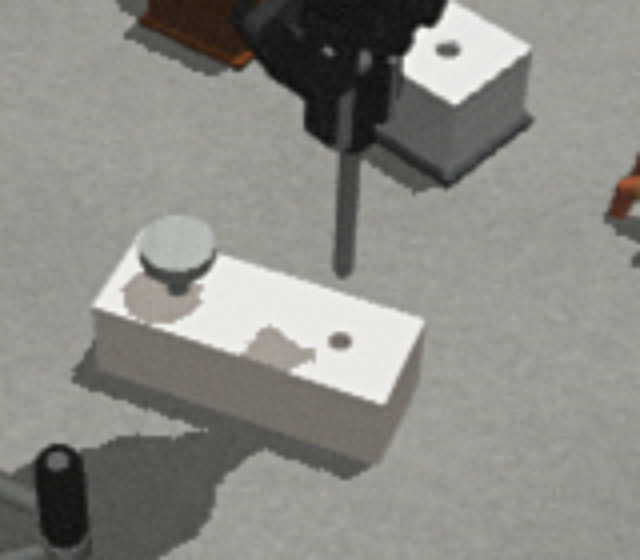

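Request:
drive_tool:
  moves:
    - [[0, 0.006, 0.012, 0, -0.002, -0.002, 0], [0, 0.013, 0.024, 0, 0, 0, 0], [0, 0.013, 0.024, 0, 0, 0, 0], [0, 0.013, 0.024, 0, 0, 0, 0], [0, 0.013, 0.024, 0, 0, 0, 0], [0, 0.013, 0.024, 0, 0, 0, 0], [0, 0.013, 0.024, 0, 0, 0, 0], [0, 0.01, 0.018, 0, 0, 0, 0], [0, 0.004, 0.008, 0, 0, 0, 0], [0, 0, 0, 0, 0, 0, 0], [0, 0, 0, 0, 0, 0, 0]]

```text
clock: 5.55
position: [507.8, -220.4, 180.2]
ee_rot: [0.991, -0.136, -0.015, 0.0]
contact_force: [-1.1, -0.3, -0.9]
gripper_width: 20.5
```

Run:
```python
from h import *
plan([519.8,-226.5,197],-0.2724)
s,im,d,p=grab('wrist','w4')
b=cv2.resize(im,None,fx=1.5,fy=1.5,interpolation=cv2.INTER_CUBIC);cv2.imwrite('pics/w4c.png',cv2.convertScaleAbs(b[:,:,::-1],alpha=1.3))
```

```text
t 5.55 pos [ 507.8256 -220.4387  180.2162] F [-1.098  -0.3064 -0.8889] w 20.534875738162686 yaw -0.2724
d [ 0.0127  0.0027 -0.0172] rot [ 0.0047  0.0296 -0.0015]
```

View pics/w4c.png

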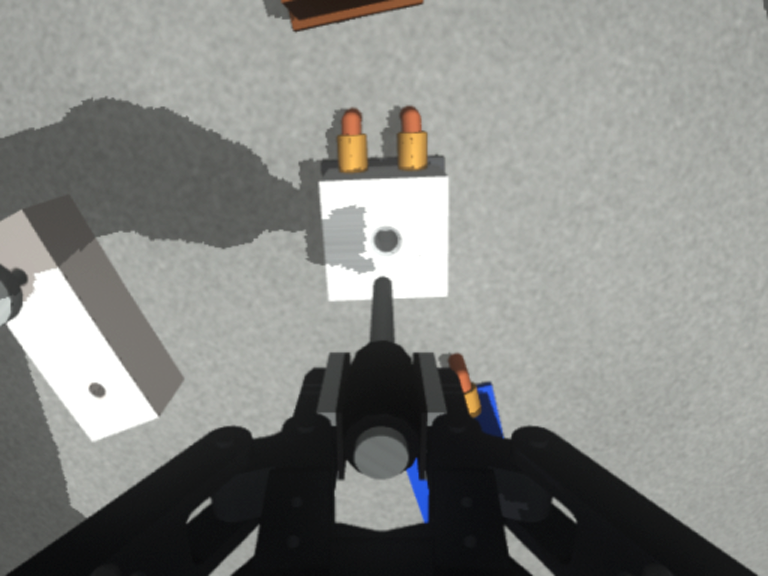

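Request:
drive_tool:
  moves:
    - [[0, 0.006, 0.002, -0.008, 0.0045, 0.0296, -0.0015], [0, 0.006, 0.001, -0.006, 0, 0, 0], [0, 0, 0, 0, 0, 0, 0], [0, 0, 0, 0, 0, 0, 0]]

```text
clock: 6.0
position: [520.0, -224.4, 196.6]
ee_rot: [0.991, -0.133, 0.002, 0.0]
contact_force: [-0.0, 0.4, -0.9]
gripper_width: 20.2
```

Run:
```python
from h import *
plan([519.8,-226.5,197],-0.2724)
s,im,d,p=grab('wrist','w5')
b=cv2.resize(im[100:220,200:320],None,fx=5,fy=5,interpolation=cv2.INTER_CUBIC);cv2.imwrite('pics/w5c.png',cv2.convertScaleAbs(b[:,:,::-1],alpha=1))
```

```text
t 6.0 pos [ 520.0286 -224.4384  196.6188] F [-0.0305  0.3507 -0.9033] w 20.17699417901182 yaw -0.2724
d [ 0.0003  0.002  -0.0004] rot [-0.0006 -0.0047  0.0047]
```

View pics/w5c.png

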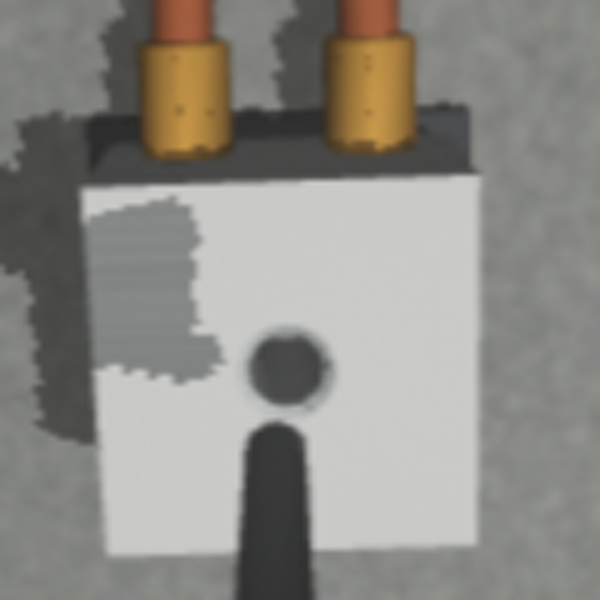

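Run:
```python
from h import *
s,im,d,p=load('w5')
f=onz([(254.6,188.7)],99.3,s,p);w=onz([(257.2,173.6)],60,s,p);print(f,w,w-f)
s,im,d,p=load('w3')
f=onz([(254.9,188.5)],100,s,p);w=onz([(255.4,170.2)],50,s,p);print(f,w,w-f)
M=R.from_quat(load('w5')[0]['ee_rot']).as_matrix();print(M)
```

```text
[[ 519.238  -225.3497   99.3   ]] [[ 519.6799 -227.9989   60.    ]] [[  0.4419  -2.6491 -39.3   ]]
[[468.6237  -7.1988 100.    ]] [[469.4486  -7.8757  50.    ]] [[  0.8249  -0.6769 -50.    ]]
[[ 0.9644 -0.2645  0.0046]
 [-0.2645 -0.9644 -0.0007]
 [ 0.0047 -0.0005 -1.    ]]
```

Request:
drive_tool:
  moves:
    - [[0, 0.0012, 0.0021, 0.014, 0, -0.0045, 0], [0, 0, 0, 0.01, 0, 0, 0], [0, 0, 0, 0, 0, 0, 0], [0, 0, 0, 0, 0, 0, 0]]

```text
clock: 6.45
position: [520.1, -226.5, 169.4]
ee_rot: [0.991, -0.133, -0.001, -0.0]
contact_force: [0.6, -0.7, -0.9]
gripper_width: 20.0
```

Run:
```python
from h import *
plan([520.5,-226.7,107.5])
s,im,d,p=grab('wrist','w6')
b=cv2.resize(im[100:220,200:320],None,fx=5,fy=5,interpolation=cv2.INTER_CUBIC);cv2.imwrite('pics/w6c.png',cv2.convertScaleAbs(b[:,:,::-1],alpha=1.3))
```

```text
t 6.45 pos [ 520.0528 -226.5445  169.3624] F [ 0.5876 -0.6872 -0.8502] w 20.04003667250101 yaw -0.26746686477149684
d [0.0006 0.0001 0.0619] rot [-0.0005  0.0025 -0.    ]
```

View pics/w6c.png

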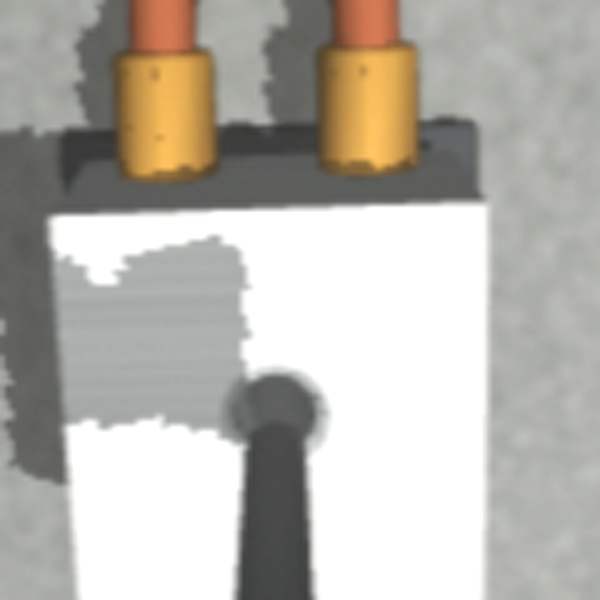

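Run:
```python
from h import *
s,im,d,p=load('w6')
f=onz([(254.8,188.9)],72,s,p);w=onz([(254.6,182.2)],60,s,p);print(f,w,w-f)
```

```text
[[ 518.3602 -227.3798   72.    ]] [[ 520.0282 -227.6904   60.    ]] [[  1.668   -0.3106 -12.    ]]
```

Request:
drive_tool:
  moves:
    - [[0, 0.0012, 0, 0.004, 0, 0.0025, 0], [0, 0, 0, 0.005, 0, 0, 0], [0, 0, 0, 0.006, 0, 0, 0], [0, 0, 0, 0, 0, 0, 0]]

```text
clock: 6.9
position: [521.3, -226.9, 153.2]
ee_rot: [0.991, -0.133, 0.0, -0.0]
contact_force: [0.5, 0.4, -1.8]
gripper_width: 20.3
```

Run:
```python
from h import *
plan([520.8,-226.7,107.5])
s,im,d,p=grab('wrist','w7')
b=cv2.resize(im[100:220,200:320],None,fx=5,fy=5,interpolation=cv2.INTER_CUBIC);cv2.imwrite('pics/w7c.png',cv2.convertScaleAbs(b[:,:,::-1],alpha=1.3))
```

```text
t 6.9 pos [ 521.3426 -226.8619  153.2192] F [ 0.5016  0.363  -1.7833] w 20.29124662493875 yaw -0.26768684453130864
d [-0.0006  0.      0.0457] rot [-0.0008 -0.0004  0.    ]
```

View pics/w7c.png

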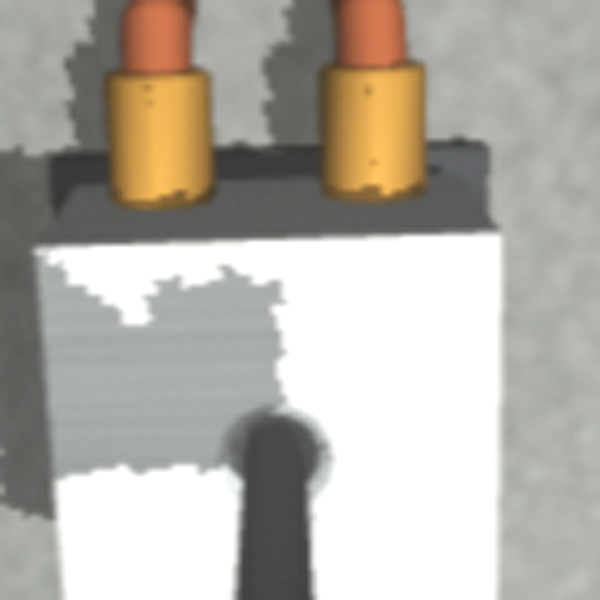

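Request:
drive_tool:
  moves:
    - [[0, 0, 0, 0.005, 0, 0, 0], [0, 0, 0, 0.006, 0, 0, 0], [0, 0, 0, 0.006, 0, 0, 0], [0, 0, 0, 0, 0, 0, 0]]

```text
clock: 7.35
position: [521.4, -227.0, 135.5]
ee_rot: [0.991, -0.133, 0.001, -0.0]
contact_force: [0.4, -0.7, -1.3]
gripper_width: 20.8
```

Run:
```python
from h import *
plan([521,-226.9,107.5])
```

```text
t 7.35 pos [ 521.4098 -226.9662  135.4978] F [ 0.4491 -0.6807 -1.3468] w 20.78657036585372 yaw -0.2675589104028797
d [-0.0004  0.0001  0.028 ] rot [-0.0006 -0.001   0.    ]
```

Request:
drive_tool:
  moves:
    - [[0, 0, 0, 0.006, 0, 0, 0], [0, 0, 0, 0.006, 0, 0, 0], [0, 0, 0, 0.006, 0, 0, 0], [0, 0, 0, 0.004, 0, 0, 0], [0, 0, 0, 0, 0, 0, 0]]

```text
clock: 7.85
position: [521.5, -227.0, 111.2]
ee_rot: [0.991, -0.133, 0.0, -0.0]
contact_force: [0.7, 0.1, -1.4]
gripper_width: 20.6
```

Run:
```python
from h import *
plan([521,-226.9,107.5])
```

```text
t 7.85 pos [ 521.5222 -226.9974  111.2378] F [ 0.7395  0.1118 -1.3965] w 20.596205394737094 yaw -0.26750118293608177
d [-0.0005  0.      0.0037] rot [-0.0005 -0.0009  0.    ]
```

Request:
drive_tool:
  moves:
    - [[0, 0, 0, 0.0015, 0, 0, 0], [0, 0, 0, 0.001, 0, 0, 0], [0, 0, 0, 0, 0, 0, 0]]

```text
clock: 8.15
position: [522.0, -227.1, 108.8]
ee_rot: [0.991, -0.133, 0.001, -0.0]
contact_force: [-0.4, -0.0, -1.2]
gripper_width: 20.4
```

Run:
```python
from h import *
plan([521,-226.9,107.5])
```

```text
t 8.15 pos [ 522.0131 -227.1173  108.7708] F [-0.3593 -0.0138 -1.187 ] w 20.409788691175354 yaw -0.2672387896019672
d [-0.001   0.0001  0.0013] rot [-0.0004 -0.0018  0.    ]
```

Request:
drive_tool:
  moves:
    - [[0, -0.0005, 0, 0.001, 0, 0, 0], [0, 0, 0, 0, 0, 0, 0], [0.2, 0, 0, 0, 0, 0, 0], [0.5, 0, 0, 0, 0, 0, 0], [1, 0, 0, 0, 0, 0, 0], [1, 0, 0, 0, 0, 0, 0], [1, 0, 0, 0, 0, 0, 0], [1, 0, 0, 0, 0, 0, 0]]

```text
clock: 8.95
position: [522.8, -227.4, 109.5]
ee_rot: [0.991, -0.133, 0.003, 0.0]
contact_force: [-0.1, -0.8, 0.4]
gripper_width: 85.3
```

Run:
```python
from h import *
plan([521,-226.9,230])
s,im,d,p=grab('wrist','w8'); grab('side','s8')
```

```text
t 8.95 pos [ 522.8301 -227.3575  109.4555] F [-0.0939 -0.7828  0.3777] w 85.29922237478067 yaw -0.26672504405175157
d [-0.0012  0.     -0.1206] rot [-0.0003 -0.0059  0.    ]
```

View pics/w8.png

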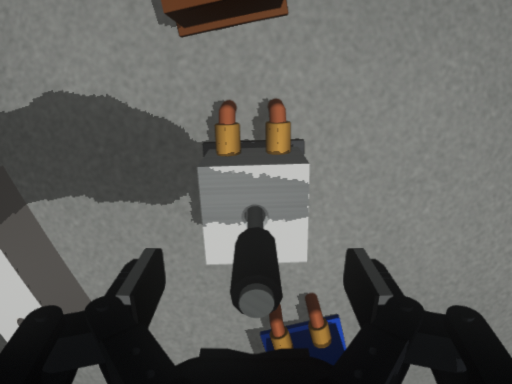

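Released, standing in the well. Rise and check the height from above and the side.

Request:
drive_tool:
  moves:
    - [[1, 0, 0, -0.02, 0, -0.005, 0], [1, 0, 0, -0.03, 0, 0, 0], [1, 0, 0, -0.03, 0, 0, 0], [1, 0, 0, -0.03, 0, 0, 0], [1, 0, 0, 0, 0, 0, 0], [1, 0, 0, 0, 0, 0, 0]]

```text
clock: 9.65
position: [521.7, -227.2, 222.1]
ee_rot: [0.991, -0.133, -0.002, -0.0]
contact_force: [-0.3, 0.1, -1.1]
gripper_width: 85.4
```

Run:
```python
from h import *
plan([501.5,184.2,230])
s,im,d,p=grab('wrist','w9'); s2,im2,d2,p2=grab('side','s9')
cv2.imwrite('pics/c9.png',np.hstack([cv2.resize(im[100:300,170:370],(400,400)),cv2.resize(im2[80:220,250:390],(400,400))])[:,:,::-1])
```

```text
t 9.65 pos [ 521.6545 -227.1778  222.0695] F [-0.3061  0.0545 -1.0933] w 85.40287429156918 yaw -0.26712293323272257
d [-0.1281 -0.3915 -0.0075] rot [0.     0.0034 0.    ]
```

View pics/c9.png

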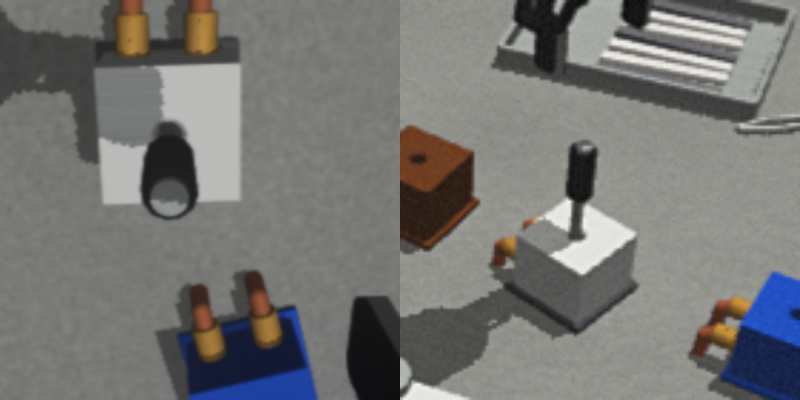

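Run:
```python
from h import *
ts=load('w9');ss=load('s9')
C=cloud(ts[0],ts[2],ts[3]);print(C[198,254])
C=cloud(ss[0],ss[2],ss[3]);print(C[132,313],C[131,314])
o1,d1=rays([(254.5,198.5)],ts[0],ts[3]);o2,d2=rays([(313.4,131.2)],ss[0],ss[3])
d1,d2=d1[0],d2[0]
x=np.linalg.lstsq(np.c_[d1,-d2],o2-o1,rcond=None)[0];print(o1+d1*x[0],o2+d2*x[1])
```

```text
[ 521.8884 -227.9166  149.9451]
[ 522.3834 -220.1683  149.0751] [ 522.2796 -224.9264  148.7645]
[ 520.7062 -227.9726  148.0252] [ 524.0004 -225.765   147.0167]
```

Request:
drive_tool:
  moves:
    - [[1, -0.005, -0.015, 0, 0, 0.003, 0], [1, -0.01, -0.03, -0.002, 0, 0, 0], [1, -0.012, -0.036, -0.002, 0, 0, 0], [1, -0.012, -0.036, -0.002, 0, 0, 0], [1, -0.012, -0.036, 0, 0, 0, 0], [1, -0.012, -0.036, 0, 0, 0, 0], [1, -0.012, -0.036, 0, 0, 0, 0], [1, -0.012, -0.036, 0, 0, 0, 0], [1, -0.012, -0.036, 0, 0, 0, 0], [1, -0.01, -0.031, 0, 0, 0, 0], [1, -0.005, -0.015, 0, 0, 0, 0], [1, 0, 0, 0, 0, 0, 0], [1, 0, 0, 0, 0, 0, 0]]

```text
clock: 11.05
position: [490.9, 153.0, 213.3]
ee_rot: [0.991, -0.132, -0.013, 0.004]
contact_force: [-0.4, 0.3, -0.0]
gripper_width: 85.3
```

Run:
```python
from h import *
plan([501.5,184.2,230],-0.27)
s,im,d,p=grab('wrist','w10')
```

```text
t 11.05 pos [490.8573 153.0039 213.3217] F [-0.4456  0.2823 -0.0306] w 85.28732559986521 yaw -0.27
d [ 0.0017 -0.0327 -0.0171] rot [0.0124 0.0246 0.0045]
```

View pics/w10.png

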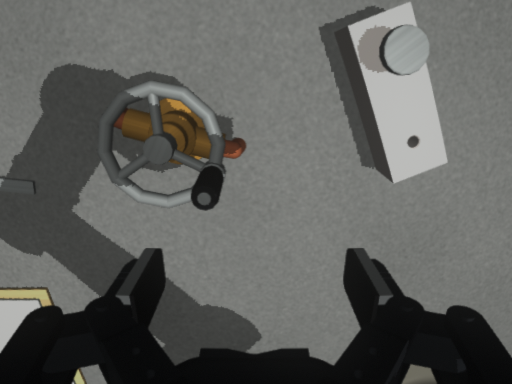

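Request:
drive_tool:
  moves:
    - [[1, 0.0015, -0.016, -0.006, 0.0124, 0.0246, 0], [1, 0, -0.016, -0.005, 0, 0, 0], [1, 0, 0, 0, 0, 0, 0], [1, 0, 0, 0, 0, 0, 0]]

```text
clock: 11.5
position: [500.7, 181.3, 223.5]
ee_rot: [0.991, -0.135, -0.001, 0.001]
contact_force: [-0.5, 0.1, 0.4]
gripper_width: 85.5
```

Run:
```python
from h import *
plan([501.5,184.2,107],-0.27)
s,im,d,p=grab('wrist','w11')
m=(im.max(2)<60)
b=cv2.resize(im[120:280,150:350],None,fx=4,fy=4,interpolation=cv2.INTER_CUBIC);cv2.imwrite('pics/w11c.png',cv2.convertScaleAbs(b[:,:,::-1],alpha=1.5))
```

```text
t 11.5 pos [500.6764 181.3088 223.456 ] F [-0.4673  0.0653  0.3615] w 85.46337654136035 yaw -0.27
d [ 0.0003 -0.0033  0.1164] rot [ 0.0022  0.0023 -0.0007]
```

View pics/w11c.png

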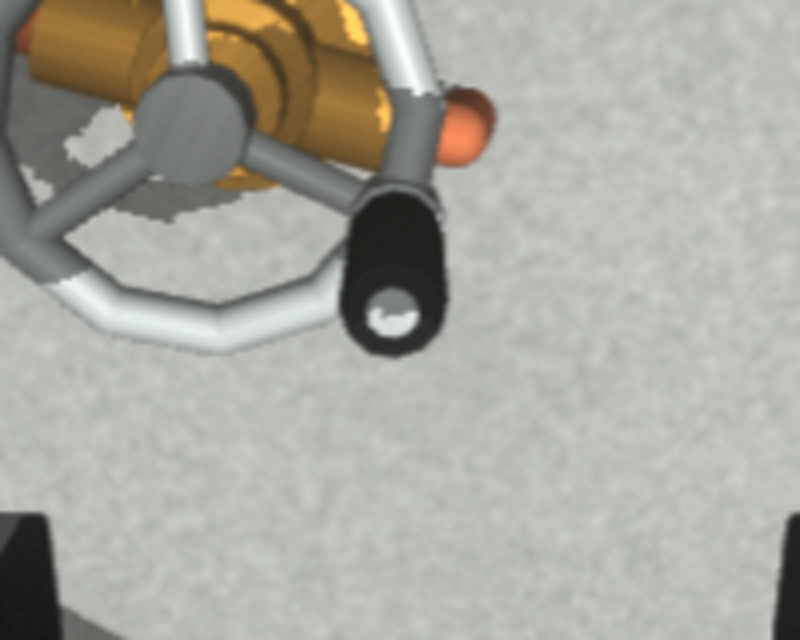

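Run:
```python
from h import *
s,im,d,p=load('w11')
h=onz([(247.9,197.7)],146,s,p);u=onz([(197.6,150.9)],97,s,p);print(h,u,np.linalg.norm((h-u)[0,:2]))
```

```text
[[500.4083 185.1918 146.    ]] [[535.6435 221.0391  97.    ]] 50.26471532988922
```

Request:
drive_tool:
  moves:
    - [[1, 0, -0.0025, 0.02, 0.002, 0.002, 0], [1, 0, 0, 0.03, 0, 0, 0], [1, 0, 0, 0.025, 0, 0, 0], [1, 0, 0, 0.015, 0, 0, 0], [1, 0, 0, 0, 0, 0, 0], [1, 0, 0, 0, 0, 0, 0]]

```text
clock: 12.15
position: [502.3, 180.9, 131.6]
ee_rot: [0.991, -0.137, 0.0, -0.0]
contact_force: [1.3, 0.3, 0.2]
gripper_width: 85.4
```

Run:
```python
from h import *
plan([500.5,184,107],-0.27)
```

```text
t 12.15 pos [502.334  180.8683 131.573 ] F [1.3458 0.3388 0.2489] w 85.42460444486595 yaw -0.27
d [-0.0026 -0.0025  0.0246] rot [-0.0006 -0.0006 -0.0052]
```

Request:
drive_tool:
  moves:
    - [[1, -0.0025, -0.003, 0.012, 0, 0, 0], [1, 0, 0, 0.008, 0, 0, 0], [1, 0, 0, 0, 0, 0, 0], [1, 0, 0, 0, 0, 0, 0]]

```text
clock: 12.55
position: [501.9, 185.3, 112.3]
ee_rot: [0.991, -0.137, 0.002, -0.002]
contact_force: [0.6, 0.3, -0.6]
gripper_width: 85.4
```

Run:
```python
from h import *
plan([500.8,184.5,107],-0.27)
```

```text
t 12.55 pos [501.9393 185.2622 112.3465] F [ 0.552   0.3394 -0.6001] w 85.37631418217826 yaw -0.27
d [-0.0009  0.0011  0.0053] rot [-0.004  -0.0036 -0.0055]
```

Request:
drive_tool:
  moves:
    - [[1, -0.0009, 0.0008, 0.004, -0.003, -0.003, 0], [0.6, 0, 0, 0, 0, 0, 0], [0.4, 0, 0, 0, 0, 0, 0], [0.2, 0, 0, 0, 0, 0, 0], [0, 0, 0, 0, 0, 0, 0], [0, 0, 0, 0, 0, 0, 0], [0, 0, 0, 0, 0, 0, 0], [0, 0, 0, 0, 0, 0, 0]]

```text
clock: 13.35
position: [501.8, 185.6, 109.4]
ee_rot: [0.991, -0.137, 0.002, -0.002]
contact_force: [0.2, 0.5, -0.6]
gripper_width: 19.4
```

Run:
```python
from h import *
plan([500.8,184.5,107],-0.27); print(arm.read_state()['wrist_torque'])
s,im,d,p=grab('side','s12')
b=cv2.resize(im[210:350,130:290],None,fx=4,fy=4,interpolation=cv2.INTER_CUBIC);cv2.imwrite('pics/s12c.png',cv2.convertScaleAbs(b[:,:,::-1],alpha=1.3))
```

```text
t 13.35 pos [501.7829 185.5947 109.3625] F [ 0.2035  0.5081 -0.5828] w 19.434389118329726 yaw -0.27
d [-0.0007  0.0013  0.0024] rot [-0.0034 -0.0027 -0.0048]
[-0.0211 -0.0375  0.0176]
```

View pics/s12c.png

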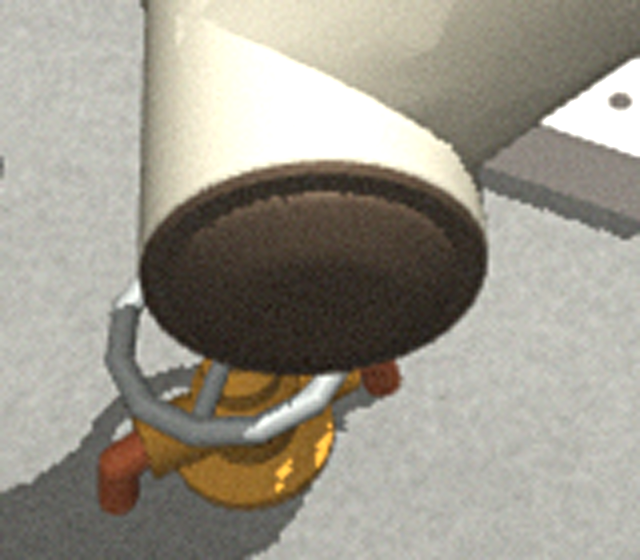

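```bash
cat >> h.py <<'E'
import json
def arc(C,step,n,rad=50,tilt=True,logf='pics/arc.txt'):
    s=arm.read_state(); M=R.from_quat(s['ee_rot']).as_matrix()
    v=s['position'][:2]-np.array(C[:2]); th=np.degrees(np.arctan2(v[1],v[0]))
    open(logf,'a').write(json.dumps([s['clock'],*s['position']])+'\n')
    print('t',s['clock'],'pos',s['position'],'F',s['contact_force'],'r',np.hypot(*v),'th',th,'w',s['gripper_width'])
    yaw=-0.27; G=np.array([[np.cos(yaw),np.sin(yaw),0],[np.sin(yaw),-np.cos(yaw),0],[0,0,-1]])
    rv=R.from_matrix(M.T@G).as_rotvec(); print('rot',rv)
    pos=s['position'].copy(); rows=[]
    for i in range(n):
        a=np.radians(th+step*(i+1)); t=np.array([C[0]+rad*np.cos(a),C[1]+rad*np.sin(a),C[2]])
        if i>0 : pass
        dd=(t-pos); 
        rows.append([0,*np.round(M.T@dd/1000,4)[:3].tolist(),0,0,0]); pos=t
    print(json.dumps([rows]))
E
python3 - <<'E'
from h import *
arc([535.2,222,109.4],-10,6,49.2)
E
```

```text
t 13.4 pos [501.8063 185.6014 109.3668] F [0.8653 0.222  0.4188] r 49.39628772072977 th -132.53462684716408 w 19.456934147062338
rot [-0.0034 -0.0027 -0.0049]
[[[0, -0.0072, -0.0047, -0.0, 0, 0, 0], [0, -0.0064, -0.0057, 0.0, 0, 0, 0], [0, -0.0053, -0.0067, 0.0, 0, 0, 0], [0, -0.0041, -0.0076, 0.0, 0, 0, 0], [0, -0.0027, -0.0081, 0.0, 0, 0, 0], [0, -0.0012, -0.0085, 0.0, 0, 0, 0]]]
```

Request:
drive_tool:
  moves:
    - [[0, -0.0072, -0.0047, 0, 0, 0, 0], [0, -0.0064, -0.0057, 0, 0, 0, 0], [0, -0.0053, -0.0067, 0, 0, 0, 0], [0, -0.0041, -0.0076, 0, 0, 0, 0], [0, -0.0027, -0.0081, 0, 0, 0, 0], [0, -0.0012, -0.0085, 0, 0, 0, 0]]

```text
clock: 14.0
position: [486.7, 235.6, 109.4]
ee_rot: [0.991, -0.137, 0.003, -0.001]
contact_force: [7.3, -2.6, -3.3]
gripper_width: 19.4
```

Run:
```python
from h import *
arc([535.2,222,109.4],-10,10,49.2)
```

```text
t 14.0 pos [486.6678 235.5934 109.417 ] F [ 7.3069 -2.6202 -3.3007] r 50.399988136455164 th 164.35298633824607 w 19.440158332536242
rot [-0.0035 -0.005  -0.0047]
[[[0, 0.0019, -0.0085, 0.0001, 0, 0, 0], [0, 0.0022, -0.0083, 0.0, 0, 0, 0], [0, 0.0036, -0.0078, 0.0, 0, 0, 0], [0, 0.0049, -0.007, 0.0, 0, 0, 0], [0, 0.0061, -0.0061, 0.0001, 0, 0, 0], [0, 0.007, -0.0049, 0.0001, 0, 0, 0], [0, 0.0078, -0.0036, 0.0001, 0, 0, 0], [0, 0.0083, -0.0022, 0.0, 0, 0, 0], [0, 0.0085, -0.0008, 0.0, 0, 0, 0], [0, 0.0085, 0.0007, 0.0, 0, 0, 0]]]
```

Request:
drive_tool:
  moves:
    - [[0, 0.0012, -0.0085, 0, 0, 0, 0], [0, 0.0022, -0.0083, 0, 0, 0, 0], [0, 0.0036, -0.0078, 0, 0, 0, 0], [0, 0.0049, -0.007, 0, 0, 0, 0], [0, 0.0061, -0.0061, 0, 0, 0, 0], [0, 0.007, -0.0049, 0, 0, 0, 0], [0, 0.0078, -0.0036, 0, 0, 0, 0], [0, 0.0083, -0.0022, 0, 0, 0, 0], [0, 0.0085, -0.0008, 0, 0, 0, 0]]

```text
clock: 14.9
position: [549.9, 270.7, 109.3]
ee_rot: [0.991, -0.137, -0.001, 0.003]
contact_force: [-2.8, -3.9, 3.3]
gripper_width: 19.4
```

Run:
```python
from h import *
arc([535.2,222,109.4],-10,10,49.7)
```

```text
t 14.9 pos [549.8579 270.6539 109.3269] F [-2.8076 -3.9087  3.3037] r 50.81392505729229 th 73.23407241581337 w 19.41752521309886
rot [ 0.0052  0.0007 -0.0044]
[[[0, 0.0086, 0.002, -0.0001, 0, 0, 0], [0, 0.0083, 0.0024, 0.0, 0, 0, 0], [0, 0.0078, 0.0038, 0.0, 0, 0, 0], [0, 0.007, 0.0051, 0.0, 0, 0, 0], [0, 0.006, 0.0062, 0.0, 0, 0, 0], [0, 0.0048, 0.0072, 0.0, 0, 0, 0], [0, 0.0035, 0.0079, 0.0, 0, 0, 0], [0, 0.0021, 0.0084, 0.0, 0, 0, 0], [0, 0.0006, 0.0086, 0.0, 0, 0, 0], [0, -0.0009, 0.0086, 0.0, 0, 0, 0]]]
```

Request:
drive_tool:
  moves:
    - [[0, 0.0086, 0.0012, 0, 0, 0, 0], [0, 0.0083, 0.0024, 0, 0, 0, 0], [0, 0.0078, 0.0038, 0, 0, 0, 0], [0, 0.007, 0.0051, 0, 0, 0, 0], [0, 0.006, 0.0062, 0, 0, 0, 0], [0, 0.0048, 0.0072, 0, 0, 0, 0], [0, 0.0035, 0.0079, 0, 0, 0, 0], [0, 0.0021, 0.0084, 0, 0, 0, 0]]

```text
clock: 15.7
position: [584.5, 215.0, 109.3]
ee_rot: [0.99, -0.138, -0.005, 0.001]
contact_force: [-6.6, 3.5, 4.4]
gripper_width: 19.4
```

Run:
```python
from h import *
arc([535.2,222,109.4],-5,8,50)
```

```text
t 15.7 pos [584.5155 215.0196 109.3265] F [-6.6058  3.5121  4.4177] r 49.80704795342633 th -8.056446121915803 w 19.362707362090223
rot [ 0.0032  0.0088 -0.0065]
[[[0, 0.0006, 0.0043, -0.0001, 0, 0, 0], [0, 0.0, 0.0044, 0.0, 0, 0, 0], [0, -0.0004, 0.0043, 0.0, 0, 0, 0], [0, -0.0007, 0.0043, 0.0, 0, 0, 0], [0, -0.0011, 0.0042, 0.0, 0, 0, 0], [0, -0.0015, 0.0041, 0.0, 0, 0, 0], [0, -0.0018, 0.004, 0.0, 0, 0, 0], [0, -0.0022, 0.0038, 0.0, 0, 0, 0]]]
```

Request:
drive_tool:
  moves:
    - [[0, 0, 0.0043, 0, 0, 0, 0], [0, -0.0002, 0.0044, 0, 0, 0, 0], [0, -0.0005, 0.0043, 0, 0, 0, 0], [0, -0.0006, 0.003, 0, 0, 0, 0], [0, -0.0006, 0.003, 0, 0, 0, 0]]

```text
clock: 16.2
position: [579.1, 199.1, 109.4]
ee_rot: [0.99, -0.138, -0.002, -0.003]
contact_force: [-2.6, 3.8, 0.9]
gripper_width: 19.6
```

Run:
```python
from h import *
arc([535.2,222,109.4],-3,4,50)
```

```text
t 16.2 pos [579.0659 199.0533 109.3688] F [-2.6249  3.773   0.9145] r 49.50517937988149 th -27.614500509429686 w 19.598837620534468
rot [-0.005   0.0053 -0.006 ]
[[[0, -0.0001, 0.0026, -0.0, 0, 0, 0], [0, -0.0007, 0.0025, -0.0, 0, 0, 0], [0, -0.0009, 0.0025, -0.0, 0, 0, 0], [0, -0.001, 0.0024, -0.0, 0, 0, 0]]]
```

Request:
drive_tool:
  moves:
    - [[0, -0.0006, 0.0026, 0, 0, 0, 0], [0, -0.0007, 0.0025, 0, 0, 0, 0], [0, -0.0008, 0.0025, 0, 0, 0, 0]]

```text
clock: 16.5
position: [578.0, 197.0, 109.5]
ee_rot: [0.991, -0.137, 0.002, -0.008]
contact_force: [0.2, 8.1, -3.5]
gripper_width: 19.5
```

Run:
```python
from h import *
arc([535.2,222,109.4],-3,4,50)
```

```text
t 16.5 pos [577.9752 197.0018 109.4533] F [ 0.2153  8.0884 -3.5205] r 49.54415996275682 th -30.30240235564736 w 19.54623561150322
rot [-0.0168 -0.0016 -0.0048]
[[[0, -0.0003, 0.0026, 0.0, 0, 0, 0], [0, -0.0009, 0.0025, -0.0, 0, 0, 0], [0, -0.001, 0.0024, -0.0, 0, 0, 0], [0, -0.0011, 0.0024, -0.0, 0, 0, 0]]]
```

Request:
drive_tool:
  moves:
    - [[0, -0.0015, 0.005, 0, 0, 0, 0], [0, -0.002, 0.006, 0, 0, 0, 0], [0, -0.002, 0.006, 0, 0, 0, 0]]

```text
clock: 16.8
position: [578.3, 197.1, 109.5]
ee_rot: [0.991, -0.134, 0.014, -0.023]
contact_force: [6.3, 16.8, -6.7]
gripper_width: 19.1
```

Run:
```python
from h import *
arc([535.2,222,109.4],-3,4,50)
```

```text
t 16.8 pos [578.3067 197.106  109.5499] F [ 6.3017 16.8175 -6.6617] r 49.77846842669798 th -30.006322492483577 w 19.14747249491393
rot [-0.049  -0.0223  0.0004]
[[[0, -0.0005, 0.0026, 0.0, 0, 0, 0], [0, -0.0009, 0.0025, -0.0001, 0, 0, 0], [0, -0.001, 0.0024, -0.0001, 0, 0, 0], [0, -0.0011, 0.0024, -0.0001, 0, 0, 0]]]
```

Request:
drive_tool:
  moves:
    - [[0, -0.0005, 0.001, 0, 0.049, 0.022, 0], [0, -0.0002, 0.001, 0, 0, 0, 0], [0, 0, 0, 0, 0, 0, 0]]

```text
clock: 17.1
position: [579.1, 198.0, 109.4]
ee_rot: [0.99, -0.13, 0.03, -0.045]
contact_force: [0.3, 4.9, 1.3]
gripper_width: 19.2
```

```bash
cat >> h.py <<'E'
def gp():
    s=arm.read_state(); M=R.from_quat(s['ee_rot']).as_matrix(); print('grasp pt',s['position']-19*M[:,2],'toolz',M[:,2]); return s['position']-19*M[:,2]
E
python3 - <<'E'
from h import *
gp()
arc([535.2,222,109.4],-3,4,50)
E
```

```text
grasp pt [577.7747 196.5068 128.2741] toolz [ 0.0717  0.0804 -0.9942]
t 17.1 pos [579.137  198.0341 109.3846] F [0.2503 4.9337 1.2661] r 50.04818139136972 th -28.610707784328742 w 19.199854044858046
rot [-0.0966 -0.0482  0.0098]
[[[0, -0.0007, 0.0025, -0.0003, 0, 0, 0], [0, -0.0008, 0.0025, -0.0003, 0, 0, 0], [0, -0.0009, 0.0024, -0.0003, 0, 0, 0], [0, -0.0011, 0.0024, -0.0003, 0, 0, 0]]]
```

Request:
drive_tool:
  moves:
    - [[0, -0.0005, 0.001, 0, -0.05, -0.025, 0.005], [0, -0.0004, 0.0009, 0, -0.046, -0.023, 0.005], [0, 0, 0, 0, 0, 0, 0]]

```text
clock: 17.4
position: [578.4, 197.8, 109.1]
ee_rot: [0.991, -0.134, -0.0, 0.001]
contact_force: [-2.6, 1.1, 2.1]
gripper_width: 19.4
```

Run:
```python
from h import *
gp()
arc([535.2,222,109.4],-3,4,50)
```

```text
grasp pt [578.4475 197.8045 128.1206] toolz [-0.0003 -0.0019 -1.    ]
t 17.4 pos [578.4426 197.7683 109.1206] F [-2.6441  1.086   2.1178] r 49.56909290131918 th -29.264785639725122 w 19.411533403076657
rot [ 0.0019 -0.0003  0.0014]
[[[0, -0.0003, 0.0026, -0.0003, 0, 0, 0], [0, -0.0008, 0.0025, 0.0, 0, 0, 0], [0, -0.001, 0.0024, 0.0, 0, 0, 0], [0, -0.0011, 0.0024, 0.0, 0, 0, 0]]]
```

Request:
drive_tool:
  moves:
    - [[0, -0.0008, 0.0025, 0, 0, 0, 0], [0, -0.0012, 0.0035, 0, 0, 0, 0], [0, -0.0012, 0.0035, 0, 0, 0, 0]]

```text
clock: 17.7
position: [578.2, 197.0, 109.3]
ee_rot: [0.991, -0.133, 0.007, -0.009]
contact_force: [2.5, 11.9, -5.2]
gripper_width: 19.5
```

Run:
```python
from h import *
gp()
arc([535.2,222,109.4],5,4,50)
a=np.array([json.loads(l)[1:3] for l in open('pics/arc.txt')])
print(a)
from scipy.optimize import least_squares
r=least_squares(lambda c:np.hypot(a[:,0]-c[0],a[:,1]-c[1])-50,[535,222]);print(r.x,r.fun)
```

```text
grasp pt [577.8682 196.7222 128.2891] toolz [ 0.0169  0.015  -0.9997]
t 17.7 pos [578.1902 197.0067 109.294 ] F [ 2.5313 11.9127 -5.2055] r 49.72745867514974 th -30.172481964992624 w 19.54195172077542
rot [-0.0189 -0.0124  0.0023]
[[[0, 0.0012, -0.0042, -0.0, 0, 0, 0], [0, 0.0006, -0.0043, 0.0001, 0, 0, 0], [0, 0.0002, -0.0044, 0.0001, 0, 0, 0], [0, -0.0002, -0.0044, 0.0001, 0, 0, 0]]]
[[501.8063 185.6014]
 [486.6678 235.5934]
 [549.8579 270.6539]
 [584.5155 215.0196]
 [579.0659 199.0533]
 [577.9752 197.0018]
 [578.3067 197.106 ]
 [579.137  198.0341]
 [578.4426 197.7683]
 [578.1902 197.0067]]
[535.2231 222.7635] [-0.023   0.2218  0.0766 -0.1031 -0.1567 -0.0861  0.1448  0.3981 -0.0732
  0.0957]
```

```bash
cat >> h.py <<'E'
def arc2(step,n,C=(535.22,222.76,109.4),rad=50):
    s=arm.read_state(); M=R.from_quat(s['ee_rot']).as_matrix()
    g=s['position']-19*M[:,2]; v=g[:2]-np.array(C[:2]); th=np.degrees(np.arctan2(v[1],v[0]))
    print('t',s['clock'],'gp',g,'F',s['contact_force'],'r',np.hypot(*v),'th',th,'from stop mod360',(th+31.5)%360,'w',s['gripper_width'])
    yaw=-0.27; G=np.array([[np.cos(yaw),np.sin(yaw),0],[np.sin(yaw),-np.cos(yaw),0],[0,0,-1]])
    rv=np.round(R.from_matrix(M.T@G).as_rotvec(),3)
    pos=s['position'].copy(); rows=[]
    for i in range(n):
        a=np.radians(th+step*(i+1)); t=np.array([C[0]+rad*np.cos(a),C[1]+rad*np.sin(a),C[2]])
        A=M if i==0 else G
        rows.append([0,*np.round(A.T@(t-pos)/1000,4).tolist(),*(rv.tolist() if i==0 else (0,0,0))]); pos=t
    print(json.dumps([rows]))
E
python3 - <<'E'
from h import *
arc2(10,9)
E
```

```text
t 17.7 gp [577.8682 196.7222 128.2891] F [ 2.5313 11.9127 -5.2055] r 49.9684009995744 th -31.405119395473946 from stop mod360 0.09488060452605396 w 19.54195172077542
[[[0, 0.0015, -0.0082, 0.0001, -0.019, -0.012, 0.002], [0, 0.0001, -0.0087, 0.0, 0, 0, 0], [0, -0.0014, -0.0086, 0.0, 0, 0, 0], [0, -0.0028, -0.0082, 0.0, 0, 0, 0], [0, -0.0042, -0.0076, 0.0, 0, 0, 0], [0, -0.0055, -0.0068, 0.0, 0, 0, 0], [0, -0.0066, -0.0057, 0.0, 0, 0, 0], [0, -0.0075, -0.0045, 0.0, 0, 0, 0], [0, -0.0081, -0.0031, 0.0, 0, 0, 0]]]
```

Request:
drive_tool:
  moves:
    - [[0, 0.0015, -0.0082, 0, -0.019, -0.012, 0.002], [0, 0.0001, -0.0087, 0, 0, 0, 0], [0, -0.0014, -0.0086, 0, 0, 0, 0], [0, -0.0028, -0.0082, 0, 0, 0, 0], [0, -0.0042, -0.0076, 0, 0, 0, 0], [0, -0.0055, -0.0068, 0, 0, 0, 0], [0, -0.0066, -0.0057, 0, 0, 0, 0], [0, -0.0075, -0.0045, 0, 0, 0, 0], [0, -0.0081, -0.0031, 0, 0, 0, 0]]

```text
clock: 18.6
position: [561.9, 265.3, 109.2]
ee_rot: [0.991, -0.136, 0.003, 0.0]
contact_force: [1.6, -2.8, 0.1]
gripper_width: 19.4
```

Run:
```python
from h import *
arc2(10,13)
```

```text
t 18.6 gp [561.7657 265.339  128.194 ] F [ 1.551  -2.8342  0.0693] r 50.17619234521301 th 58.05868639367206 from stop mod360 89.55868639367206 w 19.437031752375145
[[[0, -0.0087, -0.0015, -0.0003, -0.0, -0.005, -0.003], [0, -0.0087, -0.0002, 0.0, 0, 0, 0], [0, -0.0086, 0.0013, 0.0, 0, 0, 0], [0, -0.0083, 0.0028, 0.0, 0, 0, 0], [0, -0.0077, 0.0042, 0.0, 0, 0, 0], [0, -0.0068, 0.0054, 0.0, 0, 0, 0], [0, -0.0058, 0.0065, 0.0, 0, 0, 0], [0, -0.0046, 0.0074, 0.0, 0, 0, 0], [0, -0.0032, 0.0081, 0.0, 0, 0, 0], [0, -0.0017, 0.0085, 0.0, 0, 0, 0], [0, -0.0002, 0.0087, 0.0, 0, 0, 0], [0, 0.0013, 0.0086, 0.0, 0, 0, 0], [0, 0.0028, 0.0083, 0.0, 0, 0, 0]]]
```

Excellent tracking: 89.6° reached. Continue (total so far 89.6°).

Request:
drive_tool:
  moves:
    - [[0, -0.0087, -0.0015, 0, 0, -0.005, -0.003], [0, -0.0087, -0.0002, 0, 0, 0, 0], [0, -0.0086, 0.0013, 0, 0, 0, 0], [0, -0.0083, 0.0028, 0, 0, 0, 0], [0, -0.0077, 0.0042, 0, 0, 0, 0], [0, -0.0068, 0.0054, 0, 0, 0, 0], [0, -0.0058, 0.0065, 0, 0, 0, 0], [0, -0.0046, 0.0074, 0, 0, 0, 0], [0, -0.0032, 0.0081, 0, 0, 0, 0], [0, -0.0017, 0.0085, 0, 0, 0, 0], [0, -0.0002, 0.0087, 0, 0, 0, 0], [0, 0.0013, 0.0086, 0, 0, 0, 0], [0, 0.0028, 0.0083, 0, 0, 0, 0]]

```text
clock: 19.9
position: [485.9, 215.8, 109.2]
ee_rot: [0.991, -0.133, 0.01, -0.006]
contact_force: [4.1, 3.6, -4.4]
gripper_width: 19.7
```

Run:
```python
from h import *
arc2(10,16)
```

```text
t 19.9 gp [485.5257 215.623  128.2044] F [ 4.0948  3.5792 -4.3907] r 50.20423263725452 th -171.82716851670867 from stop mod360 219.67283148329133 w 19.72784798596908
[[[0, 0.004, 0.0079, -0.0002, -0.015, -0.018, 0.003], [0, 0.0054, 0.0068, 0.0, 0, 0, 0], [0, 0.0065, 0.0058, 0.0, 0, 0, 0], [0, 0.0074, 0.0045, 0.0, 0, 0, 0], [0, 0.0081, 0.0032, 0.0, 0, 0, 0], [0, 0.0085, 0.0017, 0.0, 0, 0, 0], [0, 0.0087, 0.0002, 0.0, 0, 0, 0], [0, 0.0086, -0.0013, 0.0, 0, 0, 0], [0, 0.0083, -0.0028, 0.0, 0, 0, 0], [0, 0.0076, -0.0042, 0.0, 0, 0, 0], [0, 0.0068, -0.0054, 0.0, 0, 0, 0], [0, 0.0058, -0.0065, 0.0, 0, 0, 0], [0, 0.0045, -0.0074, 0.0, 0, 0, 0], [0, 0.0032, -0.0081, 0.0, 0, 0, 0], [0, 0.0017, -0.0085, 0.0, 0, 0, 0], [0, 0.0002, -0.0087, 0.0, 0, 0, 0]]]
```

Request:
drive_tool:
  moves:
    - [[0, 0.004, 0.0079, 0, -0.015, -0.018, 0.003], [0, 0.0054, 0.0068, 0, 0, 0, 0], [0, 0.0065, 0.0058, 0, 0, 0, 0], [0, 0.0074, 0.0045, 0, 0, 0, 0], [0, 0.0081, 0.0032, 0, 0, 0, 0], [0, 0.0085, 0.0017, 0, 0, 0, 0], [0, 0.0087, 0.0002, 0, 0, 0, 0], [0, 0.0086, -0.0013, 0, 0, 0, 0], [0, 0.0083, -0.0028, 0, 0, 0, 0], [0, 0.0076, -0.0042, 0, 0, 0, 0], [0, 0.0068, -0.0054, 0, 0, 0, 0], [0, 0.0058, -0.0065, 0, 0, 0, 0], [0, 0.0045, -0.0074, 0, 0, 0, 0], [0, 0.0032, -0.0081, 0, 0, 0, 0], [0, 0.0017, -0.0085, 0, 0, 0, 0]]

```text
clock: 21.4
position: [579.4, 200.1, 109.2]
ee_rot: [0.991, -0.137, -0.01, 0.002]
contact_force: [-3.5, -1.1, 1.2]
gripper_width: 19.4
```

Run:
```python
from h import *
arc2(10,15)
```

```text
t 21.4 gp [579.7481 200.1033 128.1754] F [-3.4829 -1.0573  1.2269] r 49.9607471415039 th -26.967870394179478 from stop mod360 4.532129605820522 w 19.38144533815445
[[[0, 0.0014, -0.0088, -0.0003, 0.006, 0.02, -0.004], [0, -0.0005, -0.0087, 0.0, 0, 0, 0], [0, -0.002, -0.0085, 0.0, 0, 0, 0], [0, -0.0035, -0.008, 0.0, 0, 0, 0], [0, -0.0048, -0.0073, 0.0, 0, 0, 0], [0, -0.006, -0.0063, 0.0, 0, 0, 0], [0, -0.007, -0.0052, 0.0, 0, 0, 0], [0, -0.0078, -0.0039, 0.0, 0, 0, 0], [0, -0.0084, -0.0025, 0.0, 0, 0, 0], [0, -0.0087, -0.001, 0.0, 0, 0, 0], [0, -0.0087, 0.0005, 0.0, 0, 0, 0], [0, -0.0085, 0.002, 0.0, 0, 0, 0], [0, -0.008, 0.0035, 0.0, 0, 0, 0], [0, -0.0073, 0.0048, 0.0, 0, 0, 0], [0, -0.0063, 0.006, 0.0, 0, 0, 0]]]
```

364.5° open. On to the second turn.

Request:
drive_tool:
  moves:
    - [[0, 0.0014, -0.0088, 0, 0.006, 0.02, -0.004], [0, -0.0005, -0.0087, 0, 0, 0, 0], [0, -0.002, -0.0085, 0, 0, 0, 0], [0, -0.0035, -0.008, 0, 0, 0, 0], [0, -0.0048, -0.0073, 0, 0, 0, 0], [0, -0.006, -0.0063, 0, 0, 0, 0], [0, -0.007, -0.0052, 0, 0, 0, 0], [0, -0.0078, -0.0039, 0, 0, 0, 0], [0, -0.0084, -0.0025, 0, 0, 0, 0], [0, -0.0087, -0.001, 0, 0, 0, 0], [0, -0.0087, 0.0005, 0, 0, 0, 0], [0, -0.0085, 0.002, 0, 0, 0, 0], [0, -0.008, 0.0035, 0, 0, 0, 0], [0, -0.0073, 0.0048, 0, 0, 0, 0], [0, -0.0063, 0.006, 0, 0, 0, 0]]

```text
clock: 22.9
position: [509.8, 266.0, 109.2]
ee_rot: [0.991, -0.134, 0.006, 0.003]
contact_force: [6.5, -4.6, -2.0]
gripper_width: 19.7
```

Run:
```python
from h import *
arc2(10,14)
```

```text
t 22.9 gp [509.6138 266.1681 128.1951] F [ 6.5047 -4.5902 -2.0437] r 50.39784588734297 th 120.53606388074978 from stop mod360 152.0360638807498 w 19.677848070833477
[[[0, -0.0054, 0.0069, -0.0002, 0.005, -0.012, 0.001], [0, -0.0042, 0.0076, 0.0, 0, 0, 0], [0, -0.0028, 0.0082, 0.0, 0, 0, 0], [0, -0.0014, 0.0086, 0.0, 0, 0, 0], [0, 0.0002, 0.0087, 0.0, 0, 0, 0], [0, 0.0017, 0.0086, 0.0, 0, 0, 0], [0, 0.0031, 0.0081, 0.0, 0, 0, 0], [0, 0.0045, 0.0075, 0.0, 0, 0, 0], [0, 0.0057, 0.0066, 0.0, 0, 0, 0], [0, 0.0068, 0.0055, 0.0, 0, 0, 0], [0, 0.0076, 0.0042, 0.0, 0, 0, 0], [0, 0.0082, 0.0028, 0.0, 0, 0, 0], [0, 0.0086, 0.0014, 0.0, 0, 0, 0], [0, 0.0087, -0.0002, 0.0, 0, 0, 0]]]
```

Request:
drive_tool:
  moves:
    - [[0, -0.0054, 0.0069, 0, 0.005, -0.012, 0.001], [0, -0.0042, 0.0076, 0, 0, 0, 0], [0, -0.0028, 0.0082, 0, 0, 0, 0], [0, -0.0014, 0.0086, 0, 0, 0, 0], [0, 0.0002, 0.0087, 0, 0, 0, 0], [0, 0.0017, 0.0086, 0, 0, 0, 0], [0, 0.0031, 0.0081, 0, 0, 0, 0], [0, 0.0045, 0.0075, 0, 0, 0, 0], [0, 0.0057, 0.0066, 0, 0, 0, 0], [0, 0.0068, 0.0055, 0, 0, 0, 0], [0, 0.0076, 0.0042, 0, 0, 0, 0], [0, 0.0082, 0.0028, 0, 0, 0, 0], [0, 0.0086, 0.0014, 0, 0, 0, 0], [0, 0.0087, -0.0002, 0, 0, 0, 0]]

```text
clock: 24.3
position: [524.3, 174.2, 109.2]
ee_rot: [0.991, -0.132, -0.0, -0.004]
contact_force: [-3.8, 1.6, 3.4]
gripper_width: 19.3
```

Run:
```python
from h import *
arc2(10,6)
```

```text
t 24.3 gp [524.3344 174.0318 128.171 ] F [-3.7557  1.5949  3.4324] r 49.92924189413028 th -102.59281193404331 from stop mod360 288.9071880659567 w 19.34943709246556
[[[0, 0.0087, -0.0009, -0.0002, -0.008, 0.002, 0.005], [0, 0.0083, -0.0027, 0.0, 0, 0, 0], [0, 0.0077, -0.0041, 0.0, 0, 0, 0], [0, 0.0069, -0.0054, 0.0, 0, 0, 0], [0, 0.0058, -0.0065, 0.0, 0, 0, 0], [0, 0.0046, -0.0074, 0.0, 0, 0, 0]]]
```

Request:
drive_tool:
  moves:
    - [[0, 0.0087, -0.0009, 0, -0.008, 0.002, 0.005], [0, 0.0083, -0.0027, 0, 0, 0, 0], [0, 0.0077, -0.0041, 0, 0, 0, 0], [0, 0.0069, -0.0054, 0, 0, 0, 0], [0, 0.0058, -0.0065, 0, 0, 0, 0], [0, 0.0046, -0.0074, 0, 0, 0, 0]]

```text
clock: 24.9
position: [575.1, 192.6, 109.1]
ee_rot: [0.991, -0.136, -0.002, -0.002]
contact_force: [-11.0, 3.4, 9.8]
gripper_width: 19.6
```

Run:
```python
from h import *
arc2(3,4)
```

```text
t 24.9 gp [575.2154 192.5415 128.0561] F [-11.0249   3.4408   9.7673] r 50.12771060645131 th -37.07279738607962 from stop mod360 354.4272026139204 w 19.627354411473686
[[[0, 0.0009, -0.0025, -0.0003, -0.003, 0.005, -0.003], [0, 0.0008, -0.0025, 0.0, 0, 0, 0], [0, 0.0006, -0.0025, 0.0, 0, 0, 0], [0, 0.0005, -0.0026, 0.0, 0, 0, 0]]]
```

Request:
drive_tool:
  moves:
    - [[0, 0.0009, -0.0025, 0, -0.003, 0.005, -0.003], [0, 0.0006, -0.0016, 0, 0, 0, 0], [0, 0, 0, 0, 0, 0, 0]]

```text
clock: 25.2
position: [578.0, 196.9, 109.1]
ee_rot: [0.991, -0.134, -0.002, 0.002]
contact_force: [-5.8, -0.1, 4.5]
gripper_width: 19.5
```

Run:
```python
from h import *
arc2(1,2)
```

```text
t 25.2 gp [578.05   197.0067 128.1334] F [-5.8238 -0.0523  4.5467] r 49.97636367115178 th -31.018093127622105 from stop mod360 0.48190687237789476 w 19.484898438030253
[[[0, 0.0003, -0.0009, -0.0003, 0.004, 0.003, 0.001], [0, 0.0002, -0.0008, 0.0, 0, 0, 0]]]
```

Request:
drive_tool:
  moves:
    - [[0, 0, 0, 0, 0, 0, 0], [0, 0, 0, 0, 0, 0, 0], [0, 0, 0, 0, 0, 0, 0]]

```text
clock: 25.5
position: [577.9, 196.9, 109.2]
ee_rot: [0.991, -0.134, -0.003, 0.003]
contact_force: [-6.1, 0.7, 4.9]
gripper_width: 19.4
```

Run:
```python
from h import *
arc2(1,2)
for i in range(4): s,im,d,p=grab('side','s20')
arc2(1,2); grab('top','t20')
```

```text
t 25.5 gp [578.0725 197.0242 128.1562] F [-6.1353  0.7051  4.9292] r 49.98665079712206 th -30.987594831574782 from stop mod360 0.512405168425218 w 19.37703358377329
[[[0, 0.0004, -0.001, -0.0003, 0.007, 0.006, 0.001], [0, 0.0002, -0.0008, 0.0, 0, 0, 0]]]
t 25.7 gp [578.0724 197.0157 128.1291] F [-6.4789  0.5039  4.8418] r 49.99096587727258 th -30.996045087353288 from stop mod360 0.5039549126467122 w 19.394045395443314
[[[0, 0.0003, -0.001, -0.0003, 0.007, 0.006, 0.001], [0, 0.0002, -0.0008, 0.0, 0, 0, 0]]]
```

View pics/t20.png

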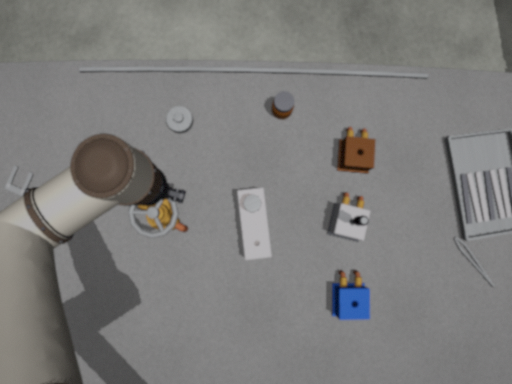

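View pics/s20.png

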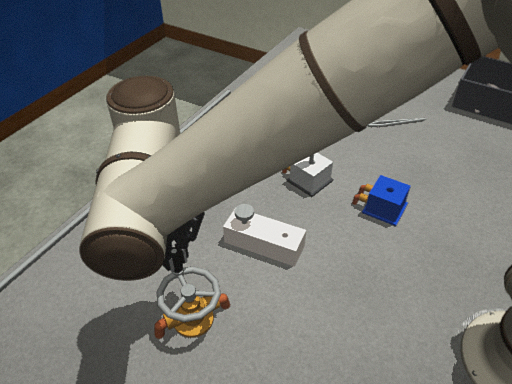

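Run:
```python
from h import *
print(arm.job_done()); arc2(1,1)
```

```text
the job is handed in; nothing more can be done
None
the job is handed in; nothing more can be done
```

The job is handed in. The probe is in the cooling block's well and released, and the valve is two turns open from its stop with the gripper still on the crank handle.

- **Probe:** I lifted it out of the rack, lowered it into the narrow well of the aluminium block and let go about 1 mm above full seating. Afterwards its top measured about 148–150 mm. That matches the 148–151 mm the same cameras read for it in the rack, where the true height is also 145 mm, so it appears fully seated. The readings are good to about 2 mm.
- **Valve:** I wound it clockwise until it stopped moving under 12–17 N. Then I opened it anticlockwise, tracking the angle through 90°, 220°, 364°, 512°, 649° and 714°. The last reading was about 720.5°, and it did not drift over 0.5 s of holding.
- **Accuracy:** I estimate the final angle is good to about half a degree, because the measured stop position itself varied by about that much.
- **Mistake:** At the stop I once turned the tool tilt the wrong way. I corrected it and pressed against the stop again before taking the reference angle.
- **Everything else:** In the last pictures the plug, weight, jar and the blue and brown look-alikes stood where they started. The clock was at 25.75 s after the last picture. The highest contact force I read was about 19 N.

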